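# Nest three portion cups and file the stack in the cup lane

### The job

Nest the three loose blue cups, upside down as they stand, one fully down over the other into one stack between the guide rails of the cup lane, in front of the stack that is already waiting there. Push both stacks up the lane so that the waiting one stands at the end stop and the new one close behind it, and swing the gate shut across the mouth. Keep every cup standing, and leave the sauce cups, the shaker and the label roll where they are.

Things in the scene. Friction and masses are not known exactly. Their poses are not given: they have to be found in the camera images.
- blue_cup_a: loose hollow blue cup standing mouth down, 80 mm tall. Bottom up: straight collar 26 mm high, 68 mm across; shoulder; taper from 57 mm across at the shoulder to 39 mm at the flat foot on top (44 mm at 65 mm height). Wall 2.3 mm, 60 g. A cup lowered over it rests its rim on this one's shoulder, 26 mm higher, 2 mm play. Origin: centre of the mouth (underside); z up
- blue_cup_b: another loose blue cup, same as blue_cup_a, same origin and axes
- blue_cup_c: the third loose blue cup, same as blue_cup_a, same origin and axes
- cup_lane: fixed lane: white plate 250x118x10 mm with two steel guide rails (8 mm bar, centre 30 mm above table, 74 mm clear between), cross bar at the far end. Origin: on the table, lane centre line, where the rails begin (gate line); x along the lane to the end stop, y left, z up. Plate x -80 to 170 mm; end stop face x 150 mm, shut gate's inner face x 4 mm: two 68 mm stacks fit with 10 mm spare
- seat_near (a point): point on the plate's top (10 mm above the table) where the axis of the new stack belongs, just inside the gate (lane x = 45 mm)
- seat_far (a point): point on the plate's top where the axis of the waiting stack belongs, against the end stop (lane x = 115 mm); at the start that stack stands up to 30 mm short of it
- waiting_stack: three blue cups of the same shape, already nested tight mouth down in the lane and standing there as one piece 132 mm tall, three collars 78 mm high, 180 g. Origin: centre of its underside; z up
- gate (a joint): angle in rad of the swing gate, a horizontal 8 mm bar whose centre is 30 mm above the table; it turns about an upright post at the right-hand rail end (lane x = 0, y = -46 mm); 0 = shut across the mouth, about 1.57 = open, pointing out of the lane. Light friction, stays where it is left
- gate_knob (a point): point on the gate's upright black knob (18 mm across, from 34 to 78 mm above the table), on its axis 62 mm above the table; the knob is 111 mm from the hinge axis, when shut at lane x = -28, y = +61 mm
- sauce_cup: bystander: small tasting cup full of sauce, 67 mm across, 46 mm tall; origin at the centre of its underside
- cup_1: bystander: tasting cup full of sauce, 67 mm across, 46 mm tall
- shaker: bystander: steel shaker, 64 mm across, 110 mm tall
- labels: bystander: white label roll standing on end, 68 mm across, 50 mm tall
Mind the look-alikes: they are no part of the job. Leave any green or yellow look-alike of the blue_cup_c alone.

How it is judged:
By the outcome, as a careful person would: the job done as asked, in the order asked, and still so for the second after the job is handed in, with the robot touching nothing.
It also fails if it takes over 72 s, if anything falls off the work surface, if the arm or the gripper's body presses on something with over 40 N, if the wrist force passes 120 N, or if a joint passes its speed limit or range.

### The arm

A 6-joint arm with a two-finger parallel gripper is mounted at the origin on a cart in front of the work surface, level with it; the furniture and walls round the work are solid. World frame = base frame: x ahead of the robot, y to its left, z up, the work surface at z = 0. Lengths are in m, angles in rad, forces in N, time in s.
With the tool pointing down it reaches from about 0.325 to 1 m from the base axis. Payload 5.1 kg.
Tool frame: the origin (TCP) lies on the centre line of the jaws, within the pads' length; the fingertips stand 22 mm ahead of it and the grasp point (between the pads) lies 3 mm ahead of it (r.tcp_to_tips is the z of the fingertips in the tool frame, in m); z points along the fingers, y is the line along which they close (so a half turn about z gives the same grasp; the last joint's range is limited). The gripper opens to 85 mm and grips with 20 to 120 N. Pads are 22 mm wide; open, the fingers measure 114 mm over their backs; the gripper's body (76 mm by 85 mm) begins 54 mm behind the grasp point. The pads swing forward as they close: fully open they stand 13 mm farther back than shut.
Start: joints at [1.132, 0.124, 1.65, -0, 1.367, -0.083], TCP at [0.226, 0.609, 0.253] pointing down, gripper open.
Joint ranges: [-2.61, 2.61], [-1.02, 2.33], [0.03, 2.71], [-1.35, 4.49], [0.32, 2.68], [-2.91, 2.91]. Speed limits (rad/s): [2.57, 2.57, 3.14, 3.14, 3.14, 3.14].

### API

Orientations are given as [roll, pitch, yaw] about the fixed x, y, z axes, in that order (R = Rz(yaw) Ry(pitch) Rx(roll)).
In Python, from workcell import r gives the robot as it stands. The module is installed in compiled form; this text tells all that it offers. Calls block until the motion is done:
- r.movep(position, orientation): joint-space move of the TCP to a pose.
- r.servo_line(position, ori=None, rate=0.15, until_force=None): straight line of the TCP; ori=None keeps the orientation; rate is the mean speed in m/s. With until_force (N) it stops when the force on the tool has changed by that much, and returns True; else False.
- r.set_joints(angles): joint-space move.
- r.set_gripper(opening): finger opening in m; the grip force is fixed at half the most; returns when the fingers have stopped.
- r.sleep(seconds).
- r.solve_ik(position, orientation): joint angles nearest the present ones, or None.
- r.read_state(): the state.
- r.camera(name): name is "side" or "top"; returns a dict with "image" (400x640x3 uint8, red, green, blue), "z_map" (400x640 float32, m along the optical axis (not along the pixel's ray), 0 where there is no reading), "K" (3x3 intrinsics, pixels), "k1" (the pictures are not rectified: a ray, as slopes to the right and down, at radius r is drawn at 1 + k1 r^2 times it, then the intrinsics apply), "camera_from_world" (4x4, takes a point from world to camera coordinates). Camera axes: x right, y up, looking along -z (the intrinsics and any distortion apply to the point x, -y, -z); pixel columns grow to the right and rows downward; lengths in m; the calibration is good to about 2 mm. A picture is of the moment at which its call begins.
A pose or a line that the arm cannot do raises r.Unreachable and nothing moves.
- r.job_done(): hands the job in; it is judged then, once.
Trained networks look in a picture, given as the dict that the camera call returned (one of the last four; its "shot" number tells which), for a name from the list of things; names that differ only in an ending like _2 or _b are one class to them, and where a whole thing is asked for, a point or a joint stands for the part that bears it (a point fixed in the world has none). Each returns a list of dicts, best first, with "p" (0 to 1); they miss things now and then, are a little off and sometimes report something else, mostly with a low value. They report only what shows in the picture. A call takes as long as a camera call. They do not tell look-alikes from the thing itself.
- r.boxes_of(label, picture): "centre" ([row, column] in pixels, amid what is visible of it).
- r.tip_of(label, picture): "centre" ([row, column] in pixels: a listed point, or the origin of a listed thing).
The state is a dict: "time_s": time; "joint_positions": joint angles; "joint_velocities": joint speeds; "effort": joint torques, N m; "tool_pos": TCP position; "eef_rot": TCP orientation; "force": force on the tool from outside, world axes, zero at the start; "moment": the same for the moment, N m; "width": finger opening in m; "gripper_force": force on a finger pad.
Only numpy, scipy, OpenCV 4.12 (cv2) and the standard library are available. Lean on these libraries where they do the work, as an engineer would, in place of code of your own. Each camera call takes 0.05 s, during which the arm holds its last target. There are 200 camera calls.

## Working session

There is one attempt and no reset: what is moved stays moved. The work goes in short steps, each a Python script; the robot and the scene stay as the last script left them, time stands still between calls to the robot, and variables do not carry over. Pictures are saved under pics/ and viewed, at most 10 in all, crops included, and the job is handed in when it is done.

```bash
mkdir -p pics; cat > h.py <<'E'
from workcell import r
import numpy as np, cv2
def cloud(p):
    K,k1,T=p["K"],p["k1"],p["camera_from_world"]
    v,u=np.mgrid[0:400,0:640].astype(float)
    xd=(u-K[0,2])/K[0,0]; yd=(v-K[1,2])/K[1,1]
    x,y=xd.copy(),yd.copy()
    for _ in range(15):
        f=1+k1*(x*x+y*y); x,y=xd/f,yd/f
    z=p["z_map"].astype(float)
    c=np.stack([x*z,-y*z,-z,np.ones_like(z)],-1)
    w=(c@np.linalg.inv(T).T)[...,:3]
    w[z==0]=np.nan
    return w
def save(p,n): cv2.imwrite("pics/"+n,p["image"][...,::-1])
E
python3 - <<'E'
from h import *
for n in("top","side"):
    p=r.camera(n); save(p,n+"0.png"); w=cloud(p)
    np.savez(n+"0.npz",w=w,im=p["image"])
    print(n,p["k1"],np.linalg.inv(p["camera_from_world"])[:3,3].round(3))
    for l in("blue_cup_a","waiting_stack","gate_knob","seat_near","seat_far","cup_lane","sauce_cup","shaker","labels"):
        for d in r.tip_of(l,p)[:6]:
            i,j=np.round(d["centre"]).astype(int)
            print(l,round(d["p"],2),i,j,w[min(i,399),min(j,639)].round(3))
print(r.read_state()["time_s"])
E
```

```text
top 0.027546022501203245 [0.351 0.077 1.626]
blue_cup_a 0.84 257 178 [0.336 0.582 0.062]
blue_cup_a 0.77 219 300 [0.468 0.149 0.077]
blue_cup_a 0.71 222 430 [ 0.457 -0.317  0.055]
blue_cup_a 0.57 185 314 [0.589 0.099 0.081]
blue_cup_a 0.5 248 292 [0.365 0.177 0.079]
blue_cup_a 0.17 160 456 [ 0.677 -0.41   0.081]
waiting_stack 0.72 165 361 [ 0.656 -0.067  0.103]
gate_knob 0.46 211 392 [ 0.495 -0.177  0.079]
seat_near 0.85 174 365 [ 0.64  -0.09   0.017]
seat_far 0.77 162 357 [ 0.667 -0.053  0.103]
seat_far 0.72 159 454 [ 0.685 -0.409  0.063]
cup_lane 0.78 184 367 [ 0.602 -0.097  0.013]
sauce_cup 0.69 164 358 [ 0.662 -0.058  0.092]
sauce_cup 0.63 183 436 [ 0.602 -0.35   0.03 ]
shaker 0.76 161 458 [ 0.671 -0.413  0.095]
labels 0.5 159 256 [0.692 0.313 0.046]
side -0.08216699555257204 [ 0.472 -1.192  0.988]
blue_cup_a 0.76 211 339 [0.603 0.071 0.022]
blue_cup_a 0.75 202 286 [0.373 0.147 0.029]
blue_cup_a 0.68 290 309 [ 0.461 -0.363  0.027]
blue_cup_a 0.63 204 311 [0.484 0.134 0.021]
blue_cup_a 0.47 159 279 [0.325 0.565 0.017]
waiting_stack 0.83 236 361 [ 0.673 -0.106  0.029]
gate_knob 0.44 242 317 [ 0.497 -0.181  0.077]
seat_near 0.62 237 350 [ 0.632 -0.092  0.014]
seat_far 0.94 235 367 [ 0.697 -0.106  0.032]
cup_lane 0.71 241 337 [ 0.578 -0.106  0.009]
cup_lane 0.56 210 337 [0.594 0.07  0.029]
shaker 0.97 306 380 [ 0.68  -0.467  0.053]
labels 0.64 182 357 [0.71  0.285 0.029]
1.0
```

View pics/top0.png

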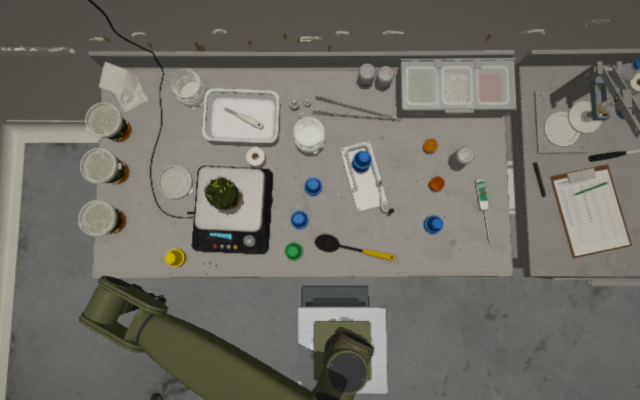

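View pics/side0.png

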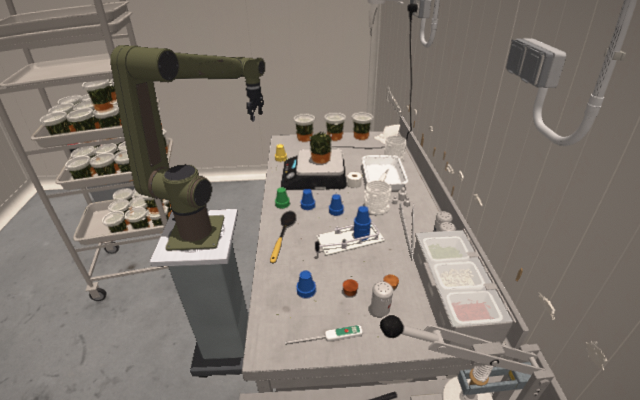

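Top view: blue candidates are at (r219,c300), (r185,c314) and (r222,c430). The waiting stack is at (160,361). The look-alikes are green (250,293) and yellow (257,178), which I leave alone. The gate knob is at (211,392), so the gate is open to the lane's right. Next I measure precisely from the clouds and check with one crop.

```bash
python3 - <<'E'
import numpy as np,cv2
from scipy import ndimage
for n in("top","side"):
    d=np.load(n+"0.npz"); w,im=d["w"],d["im"]
    hsv=cv2.cvtColor(im,cv2.COLOR_RGB2HSV)
    blue=(abs(hsv[...,0].astype(int)-108)<14)&(hsv[...,1]>120)
    lab,k=ndimage.label(blue)
    for i in range(1,k+1):
        m=(lab==i)&np.isfinite(w[...,2])
        if m.sum()<40: continue
        P=w[m]; zt=np.percentile(P[:,2],95)
        t=P[P[:,2]>zt-.006]
        print(n,"blue",m.sum(),P.mean(0).round(3),"ztop",zt.round(3),"top mid",((t.max(0)+t.min(0))/2).round(4),t.mean(0).round(4),np.ptp(t,axis=0).round(3),len(t))
    m=(w[...,2]>.004)&(w[...,2]<.018)&(hsv[...,1]<40)&(hsv[...,2]>150)&(abs(w[...,0]-.61)<.17)&(abs(w[...,1]+.09)<.12)
    lab,k=ndimage.label(m); i=1+np.argmax(ndimage.sum(m,lab,range(1,k+1)))
    P=w[lab==i]; rc=cv2.minAreaRect((P[:,:2]*1000).astype(np.float32)); print(n,"plate",rc,P[:,2].mean())
    m=(w[...,2]>.02)&(w[...,2]<.09)&(hsv[...,2]<70)&(abs(w[...,0]-.5)<.05)&(abs(w[...,1]+.17)<.05)
    P=w[m]; print("dark",len(P),P.round(3).tolist()[:40])
im=cv2.imread("pics/top0.png")[130:270,270:450]
cv2.imwrite("pics/crop.png",cv2.resize(im,None,fx=4.2,fy=4.2,interpolation=cv2.INTER_CUBIC))
E
```

```text
top blue 294 [ 0.67  -0.069  0.107] ztop 0.145 top mid [ 0.6806 -0.0724  0.1446] [ 0.6809 -0.0717  0.1432] [0.035 0.039 0.01 ] 75
top blue 238 [0.588 0.104 0.056] ztop 0.084 top mid [0.5945 0.1065 0.0829] [0.5965 0.1068 0.0817] [0.04  0.036 0.01 ] 71
top blue 241 [0.467 0.153 0.058] ztop 0.083 top mid [0.4694 0.1547 0.0827] [0.4718 0.156  0.0803] [0.039 0.039 0.012] 83
top blue 258 [ 0.449 -0.327  0.054] ztop 0.083 top mid [ 0.4498 -0.3354  0.0841] [ 0.4502 -0.3358  0.081 ] [0.039 0.036 0.013] 70
top plate ((586.0317993164062, -88.53266906738281), (162.8170928955078, 98.7994384765625), 6.1534552574157715) 0.011555858322524088
dark 19 [[0.502, -0.171, 0.074], [0.503, -0.175, 0.071], [0.502, -0.178, 0.076], [0.499, -0.167, 0.076], [0.499, -0.171, 0.076], [0.499, -0.174, 0.077], [0.498, -0.177, 0.08], [0.499, -0.182, 0.075], [0.495, -0.167, 0.075], [0.495, -0.171, 0.073], [0.495, -0.174, 0.079], [0.495, -0.177, 0.079], [0.492, -0.168, 0.072], [0.492, -0.172, 0.067], [0.491, -0.173, 0.084], [0.492, -0.178, 0.075], [0.491, -0.169, 0.041], [0.49, -0.17, 0.055], [0.489, -0.172, 0.069]]
side
[... 761 characters left out ...]
0.497, -0.187, 0.077], [0.501, -0.184, 0.074], [0.49, -0.183, 0.069], [0.493, -0.183, 0.069], [0.497, -0.187, 0.073], [0.501, -0.186, 0.071], [0.49, -0.181, 0.063], [0.493, -0.187, 0.068], [0.497, -0.187, 0.067], [0.5, -0.188, 0.068], [0.489, -0.184, 0.06], [0.493, -0.188, 0.063], [0.497, -0.193, 0.068], [0.5, -0.186, 0.062], [0.489, -0.182, 0.054], [0.493, -0.184, 0.055], [0.497, -0.185, 0.056], [0.5, -0.189, 0.059], [0.489, -0.18, 0.046], [0.493, -0.187, 0.053], [0.496, -0.187, 0.053], [0.5, -0.188, 0.054], [0.493, -0.185, 0.046], [0.496, -0.184, 0.045], [0.5, -0.191, 0.051], [0.493, -0.186, 0.042], [0.496, -0.186, 0.042], [0.5, -0.188, 0.044], [0.496, -0.185, 0.035], [0.5, -0.184, 0.035]]
```

View pics/crop.png

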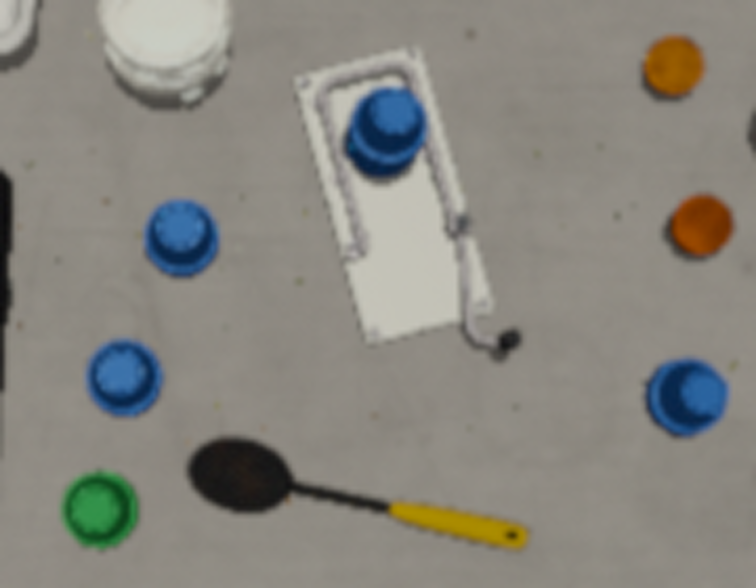

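The crop confirms three blue cups at crop (180,238), (124,378) and (688,397), with the green one at (100,510). The lane is tilted, with plate corners at about (297,78), (418,47), (492,315) and (372,342). The knob is at (510,340). Next I fit the lane frame from the corners.

```bash
cat >> h.py <<'E'
def pix2plane(p,u,v,z):
    K,k1=p["K"],p["k1"]; Ti=np.linalg.inv(p["camera_from_world"])
    xd=(u-K[0,2])/K[0,0]; yd=(v-K[1,2])/K[1,1]; x,y=xd,yd
    for _ in range(15):
        f=1+k1*(x*x+y*y); x,y=xd/f,yd/f
    d=Ti[:3,:3]@[x,-y,-1]; o=Ti[:3,3]
    return (o+d*(z-o[2])/d[2])[:2]
def ortho(p,z,x0,x1,y0,y1,s=.0005):
    # rows: x descending, cols: y descending
    X,Y=np.meshgrid(np.arange(x1,x0,-s),np.arange(y1,y0,-s),indexing="ij")
    c=np.stack([X,Y,np.full_like(X,z),np.ones_like(X)],-1)@p["camera_from_world"].T
    x,y=c[...,0]/-c[...,2],-c[...,1]/-c[...,2]; f=1+p["k1"]*(x*x+y*y)
    K=p["K"]
    return cv2.remap(p["image"],(K[0,0]*x*f+K[0,2]).astype(np.float32),(K[1,1]*y*f+K[1,2]).astype(np.float32),cv2.INTER_LINEAR)
E
python3 - <<'E'
from h import *
p=r.camera("top"); q=r.camera("side")
C=[]
for u,v in[(297,78),(418,47),(492,315),(372,342)]:
    C.append(pix2plane(p,(u+.5)/4.2-.5+270,(v+.5)/4.2-.5+130,.01))
C=np.array(C); print(C.round(4)); print([np.linalg.norm(C[i]-C[(i+1)%4]).round(4) for i in range(4)])
M=np.array([[170,59],[170,-59],[-80,-59],[-80,59]])/1000
mc,Cc=M.mean(0),C.mean(0); H=(M-mc).T@(C-Cc); th=np.arctan2(H[0,1]-H[1,0],H[0,0]+H[1,1])
R=np.array([[np.cos(th),-np.sin(th)],[np.sin(th),np.cos(th)]]); o=Cc-R@mc
print("theta",th,"origin",o, "res",(M@R.T+o-C).round(4).tolist())
np.savez("lane.npz",o=o,th=th)
L=lambda a:(R.T@(np.array(a)-o)).round(4)
print("stack top/side in lane",L([.6806,-.0724]),L([.679,-.080]),"knob",L([.497,-.174]),L([.497,-.183]))
out=[]
for k in(p,q):
    im=ortho(k,.01,.42,.80,-.24,.06,.0008).copy()
    Q=M@R.T+o; px=np.stack([(.06-Q[:,1])/.0008,(.80-Q[:,0])/.0008],1).astype(np.int32)
    cv2.polylines(im,[px],True,(255,0,0),1)
    out.append(im)
cv2.imwrite("pics/ortho.png",np.hstack(out)[...,::-1])
E
```

```text
[[ 0.7398  0.0008]
 [ 0.7677 -0.1082]
 [ 0.5251 -0.1698]
 [ 0.5015 -0.0634]]
[np.float64(0.1125), np.float64(0.2503), np.float64(0.109), np.float64(0.2468)]
theta 0.2523222160092214 origin [ 0.58995757 -0.09638472] res [[0.0001, 0.0024], [0.0016, -0.0029], [0.0021, -0.0036], [-0.0038, 0.0042]]
stack top/side in lane [0.0938 0.0006] [ 0.0903 -0.0064] knob [-0.1094 -0.052 ] [-0.1116 -0.0607]
```

View pics/ortho.png

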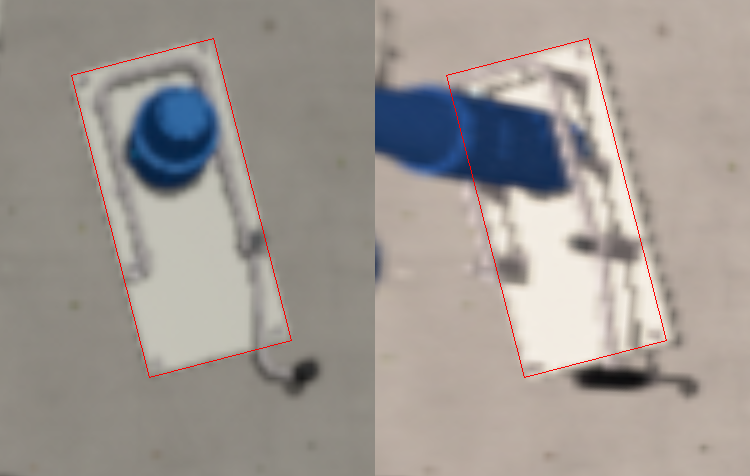

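The overlay fits the plate in both views. The waiting stack is at lane x≈92 mm and the gate knob at about (-110,-56) mm. I place the first cup at lane x=15 mm.

```bash
cat >> h.py <<'E'
try:
    D=np.load("lane.npz"); o,th=D["o"],float(D["th"])
    Rl=np.array([[np.cos(th),-np.sin(th)],[np.sin(th),np.cos(th)]])
    W=lambda x,y:Rl@np.array([x,y-.001])+o
except FileNotFoundError: pass
DN=[np.pi,0,th]
def rep(s):
    t=r.read_state(); print(s,"t",round(t["time_s"],2),"tcp",np.round(t["tool_pos"],4),"w",round(t["width"],4),"F",np.round(t["force"],1),flush=True)
def pickplace(c,k,lx=.015):
    r.set_gripper(.075)
    r.movep([*c,.20],DN); r.servo_line([*c,.068],rate=.2); r.set_gripper(.0); rep("grip")
    r.servo_line([*c,.25],rate=.3); rep("lift")
    a=W(lx,0); z=.078+.026*k
    r.movep([*a,.25],DN); r.servo_line([*a,z+.02],rate=.25)
    h=r.servo_line([*a,z-.004],rate=.04,until_force=6); rep("down %s want %.3f"%(h,z))
    r.set_gripper(.075); r.servo_line([*a,.25],rate=.3)
E
python3 - <<'E'
from h import *
print(r.read_state()["eef_rot"],r.solve_ik([.469,.153,.068],DN),r.solve_ik([*W(.015,0),.08],DN))
pickplace([.469,.153],0); rep("end")
r.movep([.592,.102,.25],DN)
p=r.camera("top"); q=r.camera("side")
save(q,"s1.png"); 
im=np.hstack([p["image"][130:260,270:450],q["image"][180:310,280:420]]); cv2.imwrite("pics/c1.png",cv2.resize(im,None,fx=2.4,fy=2.4)[...,::-1])
E
```

```text
[ 3.14155533e+00 -5.77446135e-07  2.78580085e+00] [ 2.06475089e-01 -2.65384152e-02  2.14201857e+00 -4.44089210e-16
  1.02611250e+00  1.52494920e+00] [-2.41277533e-01  2.06435701e-01  1.86696889e+00 -4.44089210e-16
  1.06818807e+00  1.07719658e+00]
grip t 4.45 tcp [0.4705 0.1534 0.0704] w 0.0445 F [-1.3  0.5  6.2]
lift t 5.21 tcp [0.4681 0.1528 0.2483] w 0.0444 F [-0.1  0.6 -1.5]
down True want 0.078 t 7.54 tcp [ 0.6051 -0.0938  0.0805] w 0.0444 F [-0.2  0.2  4. ]
end t 8.67 tcp [ 0.6042 -0.0935  0.2489] w 0.0748 F [-0.  -0.2 -1.4]
```

View pics/c1.png

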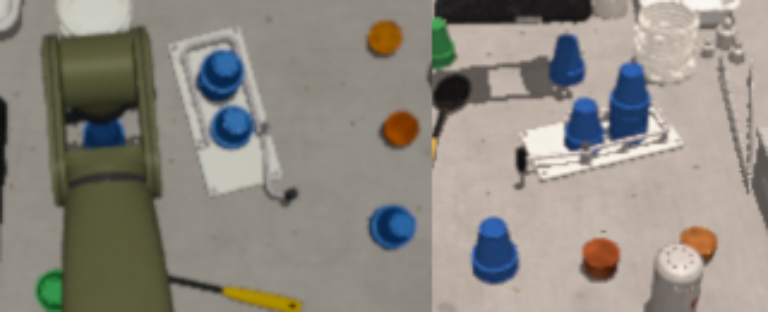

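The first cup stands seated between the rails (crop (232,127)) just short of the waiting stack. Its z difference of 10.1 mm matches the plate. Next are cups B and C.

```bash
python3 - <<'E'
from h import *
pickplace([.592,.102],1); rep("end B")
E
python3 - <<'E'
from h import *
r.movep([.45,-.337,.22],DN)
q=r.camera("side"); w=cloud(q)
hsv=cv2.cvtColor(q["image"],cv2.COLOR_RGB2HSV)
b=(abs(hsv[...,0].astype(int)-108)<14)&(hsv[...,1]>120)
P=w[b]; L=(P[:,:2]-o)@Rl
m=(abs(L[:,1])<.05)&(L[:,0]<.06)&(L[:,0]>-.05); print("new stack ztop",np.nanpercentile(P[m,2],97),m.sum()); rep("")
im=q["image"][180:310,280:420]; cv2.imwrite("pics/c2.png",cv2.resize(im,None,fx=4,fy=4)[...,::-1])
E
```

```text
grip t 11.31 tcp [0.5936 0.1022 0.0709] w 0.0446 F [-1.1  0.   5.9]
lift t 12.07 tcp [0.5911 0.1019 0.2482] w 0.0444 F [ 0.5 -0.5 -0.8]
down True want 0.104 t 14.0 tcp [ 0.6054 -0.0938  0.1069] w 0.0443 F [-1.7 -0.3  3.7]
end B t 15.04 tcp [ 0.6047 -0.0936  0.2505] w 0.075 F [-1.   0.6 -0.3]
new stack ztop 0.11734477792152447 324
 t 16.21 tcp [ 0.4507 -0.3362  0.2198] w 0.0747 F [-0.5 -0.1  0.2]
```

View pics/c2.png

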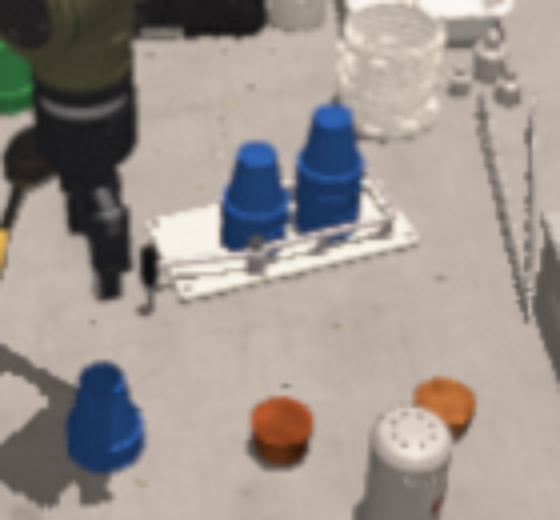

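Two are nested (top at 117 mm versus 116 expected). Now the third cup, then a tilted-tool push low on the collars.

```bash
cat >> h.py <<'E'
def stacks(q):
    w=cloud(q); hsv=cv2.cvtColor(q["image"],cv2.COLOR_RGB2HSV)
    b=(abs(hsv[...,0].astype(int)-108)<14)&(hsv[...,1]>120)&(w[...,2]>.134)&(w[...,2]<.16)
    P=w[b]; L=(P[:,:2]-o)@Rl; L=L[(abs(L[:,1])<.06)&(L[:,0]>-.05)&(L[:,0]<.16)]
    if len(L)<10: return print("few",len(L))
    _,lb,c=cv2.kmeans(L.astype(np.float32),2,None,(3,50,1e-6),5,cv2.KMEANS_PP_CENTERS); print("stack tops lane",c.round(4).tolist(),np.bincount(lb[:,0]))
E
python3 - <<'E'
from h import *
pickplace([.450,-.3385],2); rep("end C")
r.movep([*W(-.12,.05),.28],DN); r.set_gripper(0)
q=r.camera("side"); stacks(q); p=r.camera("top"); stacks(p)
im=np.hstack([p["image"][130:260,270:450],q["image"][180:310,280:420]]); cv2.imwrite("pics/c3.png",cv2.resize(im,None,fx=2.4,fy=2.4)[...,::-1]); rep("")
T=[np.pi,-np.pi/6,th]
for x,z in((-.055,.2),(-.055,.055),(-.003,.055)): print(r.solve_ik([*W(x,.003),z],T))
E
```

```text
grip t 17.88 tcp [ 0.4513 -0.3397  0.0705] w 0.044 F [-0.2  0.3  6.2]
lift t 18.63 tcp [ 0.4492 -0.3378  0.248 ] w 0.0442 F [-0.7 -0.1 -1.6]
down True want 0.130 t 20.79 tcp [ 0.6054 -0.0937  0.1325] w 0.0441 F [-1.8 -0.5  3.7]
end C t 21.74 tcp [ 0.6052 -0.0937  0.2516] w 0.075 F [-0.6 -0.8  0. ]
stack tops lane [[0.012799999676644802, -0.007300000172108412], [0.08969999849796295, -0.008700000122189522]] [57 57]
stack tops lane [[0.09369999915361404, 0.0015999999595806003], [0.017100000753998756, 0.0020000000949949026]] [102 110]
 t 23.18 tcp [ 0.4615 -0.0789  0.2801] w 0.0002 F [0.1 0.  0.6]
[-0.44921619 -0.30172376  2.19695111  0.43244894  0.87881574  0.6526709 ]
[-0.44921619 -0.07426828  2.28434894  0.60451901  0.60378449  0.4220426 ]
[-0.37864637  0.02664731  2.18576355  0.57800844  0.57028661  0.50452016]
```

View pics/c3.png

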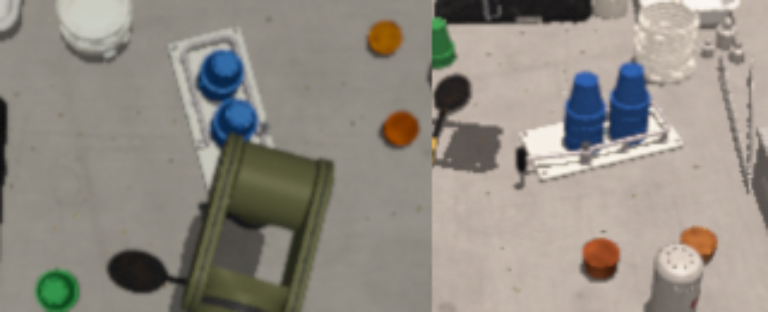

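Both stacks stand upright and equal in height (side view (585,110) and (630,100)), 77 mm apart. Now the push.

```bash
python3 - <<'E'
from h import *
T=[np.pi,-np.pi/6,th]
r.movep([*W(-.06,.003),.2],T)
r.servo_line([*W(-.06,.003),.055],rate=.15); rep("low")
h=r.servo_line([*W(-.002,.003),.055],rate=.03,until_force=7); rep("push %s"%h)
print("lane tcp",Rl.T@(np.array(r.read_state()["tool_pos"][:2])-o))
r.servo_line([*W(-.06,.003),.055],rate=.1)
r.servo_line([*W(-.06,.003),.2],rate=.2); 
r.movep([*W(-.14,.06),.28],DN)
q=r.camera("side"); stacks(q); p=r.camera("top"); stacks(p); rep("")
w=cloud(p); d=(p["image"].max(-1)<75)&(w[...,2]>.06)&(w[...,2]<.09)&(abs(w[...,0]-.49)<.04)&(abs(w[...,1]+.18)<.04)
print("knob top",d.sum(),w[d].mean(0) if d.any() else 0)
im=np.hstack([p["image"][130:260,270:450],q["image"][180:310,280:420]]); cv2.imwrite("pics/c4.png",cv2.resize(im,None,fx=2.4,fy=2.4)[...,::-1])
E
```

```text
low t 24.89 tcp [ 0.5323 -0.1097  0.0563] w 0.0002 F [ 0.7 -0.1 -0.5]
push True t 26.69 tcp [ 0.586  -0.095   0.0542] w -0.0005 F [-0.8 -0.9 -0.2]
lane tcp [-0.00347901  0.00232798]
stack tops lane [[0.11190000176429749, -0.008999999612569809], [0.04490000009536743, -0.00800000037997961]] [57 54]
stack tops lane [[0.04919999837875366, 0.002099999925121665], [0.11720000207424164, 0.0008999999845400453]] [111 100]
 t 28.98 tcp [ 0.4387 -0.0742  0.2767] w -0.0001 F [-0.3 -0.5 -0.8]
knob top 0 0
```

View pics/c4.png

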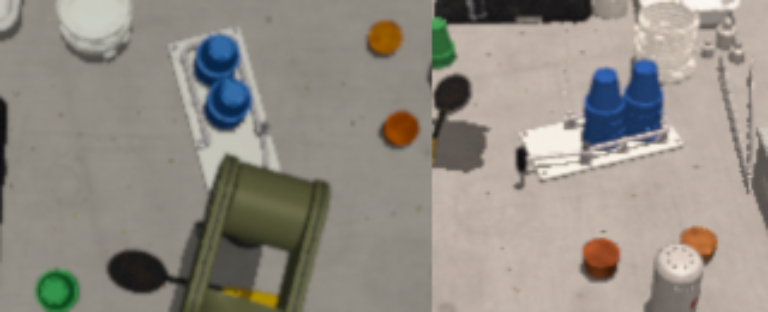

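The stacks are now at about lane x=47 and 114.5 mm, both upright, and the knob is unmoved. Next I cage the knob and sweep the gate shut along its arc.

```bash
python3 - <<'E'
from h import *
a0=np.arctan2(107,-28); rad=.1106
def K(phi): return W(rad*np.cos(a0+phi),-.046+rad*np.sin(a0+phi))
O=lambda phi:[np.pi,0,th-(1.41-phi)]
k=K(1.41); print(k); assert np.linalg.norm(k-[.497,-.178])<.006
assert all(r.solve_ik([*K(f),.065],O(f)) is not None for f in np.linspace(1.41,-.06,8))
r.movep([*k,.18],O(1.41)); r.set_gripper(.055)
r.servo_line([*k,.066],rate=.12,until_force=10); rep("at knob"); r.set_gripper(.023); rep("caged")
for f in np.linspace(1.41,.08,9)[1:]:
    if r.servo_line([*K(f),.066],O(f),rate=.1,until_force=15): rep("hit %.2f"%f); break
else:
    h=r.servo_line([*K(-.07),.066],O(-.07),rate=.03,until_force=6); rep("end %s"%h)
t=np.array(r.read_state()["tool_pos"][:2]); l=Rl.T@(t-o)+[0,.001]; print("lane",l,"phi",np.arctan2(l[1]+.046,l[0])-a0)
E
```

```text
[ 0.497701  -0.1795579]
at knob t 31.32 tcp [ 0.4984 -0.1799  0.0669] w 0.055 F [-0.5 -0.4  0.2]
caged t 31.73 tcp [ 0.4978 -0.1796  0.0663] w 0.0227 F [0.  0.  0.6]
end True t 34.84 tcp [ 0.5494 -0.0444  0.065 ] w 0.023 F [-1.5 -1.1  0.6]
lane [-0.02633636  0.06149222] phi -0.015669158602212407
```

```bash
python3 - <<'E'
from h import *
t=r.read_state(); p0=np.array(t["tool_pos"]); 
r.set_gripper(.045); r.servo_line([p0[0],p0[1],.22],rate=.2); r.movep([.40,.12,.30],DN)
q=r.camera("side"); stacks(q); p=r.camera("top"); stacks(p); rep("")
for n,k in(("side",q),("top",p)):
    w=cloud(k); L=(w[...,:2]-o)@Rl
    d=(k["image"].max(-1)<80)&(w[...,2]>.06)&(w[...,2]<.085)&(abs(L[...,0]+.028)<.04)&(abs(L[...,1]-.061)<.035)
    print(n,"knob",d.sum(),L[d].mean(0) if d.any() else 0)
im=np.hstack([p["image"][130:260,270:450],q["image"][180:310,280:420]]); cv2.imwrite("pics/c5.png",cv2.resize(im,None,fx=2.4,fy=2.4)[...,::-1])
E
```

```text
stack tops lane [[0.11100000143051147, -0.007899999618530273], [0.045099999755620956, -0.008299999870359898]] [55 54]
stack tops lane [[0.04969999939203262, 0.0019000000320374966], [0.11649999767541885, 0.0017999999690800905]] [109 104]
 t 37.23 tcp [0.4002 0.1195 0.2989] w 0.0447 F [-0.8  0.7  0. ]
side knob 16 [-0.03181877  0.05374494]
top knob 14 [-0.02821585  0.06398081]
```

View pics/c5.png

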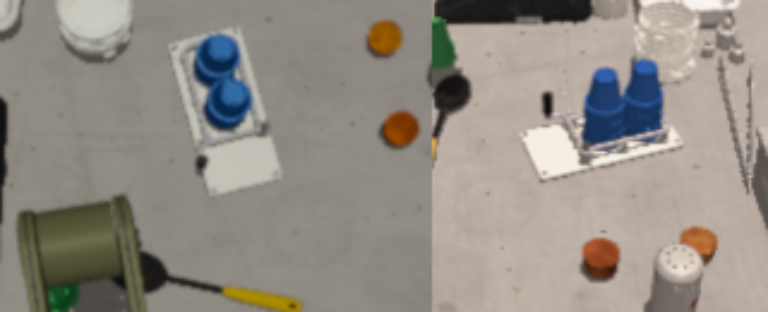

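The gate bar lies across the mouth with the knob at crop (202,163), which is lane (-28,+61..64) mm. Both stacks stand at their seats and the robot is clear, so I hand in.

```bash
python3 -c "
from workcell import r
print(r.job_done())"
```

```text
the job is handed in; nothing more can be done
None
```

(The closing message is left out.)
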